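# Lock the house mount in the wooden-toy studio

### The arm

A 6-joint arm with a two-finger parallel gripper is mounted at the origin on the work surface. World frame = base frame: x ahead of the robot, y to its left, z up, the work surface at z = 0. Lengths are in mm, angles in rad, forces in N, time in s.
With the tool pointing down it reaches from about 275 to 850 mm from the base axis. Payload 5.2 kg.
Tool frame: the origin (TCP) lies between the finger pads; the fingertips stand 22 mm ahead of it and the grasp point (between the pads) lies 3 mm ahead of it (env.tcp_to_tips is the y of the fingertips in the tool frame, in mm); y points along the fingers, z is the direction in which the jaws open and shut, and the axes are right-handed (so a half turn about y gives the same grasp; the last joint's range is limited). The gripper opens to 85 mm and grips with 20 to 120 N. Pads are 22 mm wide; open, the fingers measure 114 mm over their backs; the gripper's body (76 mm by 85 mm) begins 54 mm behind the grasp point. The pads swing forward as they close: fully open they stand 13 mm farther back than shut.
Start: joints at [1.094, 0.259, 1.535, -0, 1.348, -0.203], TCP at [148.693, 529.524, 253.31] pointing down, gripper open.
Joint ranges: [-3.14, 3.14], [-0.91, 2.08], [0.19, 2.58], [-1.22, 4.36], [0.22, 2.71], [-3.12, 3.12]. Speed limits (rad/s): [2.57, 2.57, 3.14, 3.14, 3.14, 3.14].

### API

Orientations are given as a unit quaternion [x, y, z, w].
In Python, from bench import env, effector, planner, telemetry, cams, ticket gives the robot as it stands. The module is installed in compiled form; this text tells all that it offers. Calls block until the motion is done:
- env.movep(position, orientation): joint-space move of the TCP to a pose.
- env.movel(position, attitude=None, speed=150, contact_N=None): straight line of the TCP; attitude=None keeps the orientation; speed is the mean speed in mm/s. With contact_N (N) it stops when the force on the tool has changed by that much, and returns True; else False.
- env.move_joints(angles): joint-space move.
- effector.move_gripper(opening, grip_force=None): finger opening in mm; grip_force is the grip in N (None keeps the last); returns when the fingers have stopped.
- env.sleep(seconds).
- planner.ik(position, orientation): joint angles nearest the present ones, or None.
- telemetry.observe(): the state.
- cams.grab_frame(name): name is "scene" or "top" or "wrist"; returns the picture (420x560x3 uint8, blue, green, red); there is no depth.
- cams.camera_info(name): a dict with "intrinsics" (3x3 intrinsics, pixels), "world_from_camera" (4x4, takes a point from camera to world coordinates). Camera axes: x right, y up, looking along -z (the intrinsics and any distortion apply to the point x, -y, -z); pixel columns grow to the right and rows downward; lengths in mm; the calibration is good to about 2 mm. The wrist camera is an equidistant fisheye: a pixel r from the principal point sees the ray r / f radians off the axis. A picture is of the moment at which its call begins: read the wrist's pose just before it. camera_info takes no time and is no camera call; for the wrist camera it gives the pose at the moment of the call.
A pose or a line that the arm cannot do raises env.PlanningError and nothing moves.
- ticket.job_done(): hands the job in, once; it reports no verdict.
The state is a dict: "t": time; "joint_pos": joint angles; "qvel": joint speeds; "effort": joint torques, N m; "tcp_pos": TCP position; "eef_rot": TCP orientation; "wrist_force": force on the tool from outside, world axes, zero at the start; "moment": the same for the moment, N m; "width": finger opening in mm.
Only numpy, scipy, OpenCV 4.12 (cv2) and the standard library are available. Lean on these libraries where they do the work, as an engineer would, in place of code of your own. Each camera call takes 0.05 s, during which the arm holds its last target. There are 200 camera calls.

### The job

The little wooden house on the rectangular-based mount already faces the right way and has to be locked there. Push the mount's latch fully in by its upright black knob, so that its steel fork holds the barrel's arm still, then turn the knurled ring under the house clockwise (seen from above) until it stops. The barrel with the house must not turn, and the latch stays in.

Things in the scene. Friction and masses are not known exactly. Their poses are not given: they have to be found in the camera images.
- mount: Mount to work on, fixed: wooden base 100 x 200 x 40 mm with aluminium neck, knurled ring and a little gabled house on top (not the round-based mount with a turned finial). Origin: on the table under the upright barrel axis, z up. Base spans x -50..50, y -60..140 mm. House 24 mm square, its top at height 148 mm. Turned up to 25 deg either way on the table.
- latch (a joint): Slide on the base, in m: 0 out, 0.025 fully in; moves in along the mount's -y with 1.5 N, stays where left. Its upright black knob (20 mm diameter, heights 54 to 90 mm) is at x 0, y 105 mm minus this value in the mount's frame. Under it a plate 44 mm wide, top at height 54 mm; its two fork prongs pass either side of the barrel's arm, 1.5 mm play each side.
- barrel (a joint): Turn of the barrel with arm and house about the mount's upright axis, rad, counter-clockwise from above positive; about 0 at the start. Turns easily (0.06 N m) unless the latch is in, then only a few degrees of play. Its steel arm points along the mount's +y: 12 mm wide, heights 46 to 56 mm, reaching 55 mm from the axis.
- ring (a joint): Turn of the round steel knurled ring (50 mm diameter, heights 85 to 113 mm, centred on the mount's axis) relative to the barrel, rad, clockwise from above positive; starts loose at 0 to 0.25, stops tight at 1.05. Stiff (0.25 N m), drags the barrel along unless the latch is in; stays where left.
Not all that is in view belongs to the job. Leave any blue or green look-alike of the mount alone.

How it is judged (in metres and radians):
On the way, in this order (a step that is already met when the one before it is completed fails the run):
1. the latch is pushed in, its fork around the barrel's arm (value of joint latch above 0.017 m), for 0.2 s.
2. with the latch in, the ring is turned clockwise to its stop (value of joint ring above 0.875 rad and value of joint latch above 0.015 m), for 0.2 s.
At the end, for the whole second after the job is handed in: the ring is within 10 degrees of its clockwise stop (joint above 0.875 rad), the latch is in (within 10 mm of its inner stop) and the barrel with the house is within 15 degrees of its zero direction (all of step 2 and value of joint barrel between -0.26 and 0.26 rad); the robot touches nothing.
It fails at once if the barrel with the house turned more than 15 degrees (value of joint barrel above 0.26 rad or value of joint barrel below -0.26 rad).
It also fails if it takes over 43 s, if anything falls off the work surface, if the arm or the gripper's body presses on something with over 40 N, if the wrist force passes 120 N, or if a joint passes its speed limit or range.

## Working session

There is one attempt and no reset: what is moved stays moved. The work goes in short steps, each a Python script; the robot and the scene stay as the last script left them, time stands still between calls to the robot, and variables do not carry over. Pictures are saved under pics/ and viewed, about 8 in all and at most 12, crops included, and the job is handed in when it is done.

```bash
mkdir -p pics
python3 - <<'E'
from bench import env,cams,telemetry
import cv2,numpy as np
for n in("scene","top"):
    cv2.imwrite(f"pics/{n}0.png",cams.grab_frame(n)); c=cams.camera_info(n); print(n,{k:np.round(v,3).tolist() if not isinstance(v,str) else v for k,v in c.items()})
s=telemetry.observe(); print(s)
print(env.tcp_to_tips)
E
```

```text
scene {'intrinsics': [[434.912, 0.0, 279.99], [0.0, 434.912, 209.675], [0.0, 0.0, 1.0]], 'world_from_camera': [[-0.15, -0.727, 0.67, 1196.567], [0.989, -0.111, 0.102, 41.436], [0.0, 0.678, 0.735, 903.58], [0.0, 0.0, 0.0, 1.0]]}
top {'intrinsics': [[481.156, 0.0, 282.976], [0.0, 481.156, 210.486], [0.0, 0.0, 1.0]], 'world_from_camera': [[0.009, 0.991, -0.135, 292.204], [-1.0, 0.009, 0.001, -50.907], [0.003, 0.135, 0.991, 1034.959], [0.0, 0.0, 0.0, 1.0]]}
{'t': 0.1, 'joint_pos': array([ 1.09418758e+00,  2.59302345e-01,  1.53593341e+00,  6.60410273e-06,
        1.34800973e+00, -2.02786557e-01]), 'qvel': array([ 6.90982831e-04, -1.02525427e-03, -3.14460791e-03,  1.60665042e-03,
        1.80457385e-03, -7.35545557e-06]), 'effort': array([ 2.79959080e-03, -4.46964741e+01, -2.91249472e+01, -6.49625395e-05,
        6.28967842e-03, -5.54818570e-06]), 'tcp_pos': array([148.49860353, 529.13711612, 252.55659799]), 'eef_rot': array([ 0.7010398 , -0.09670594,  0.09631222, -0.69993937]), 'wrist_force': array([-0.28383578,  0.41807347,  0.30991838]), 'moment': array([0.03974814, 0.01078977, 0.03245202]), 'width': 85.6042951145609}
22.0
```

View pics/top0.png

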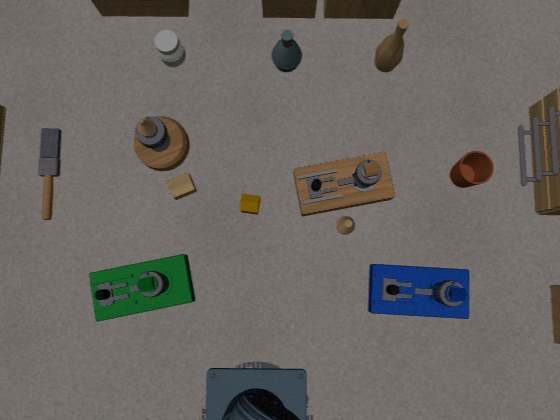

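View pics/scene0.png

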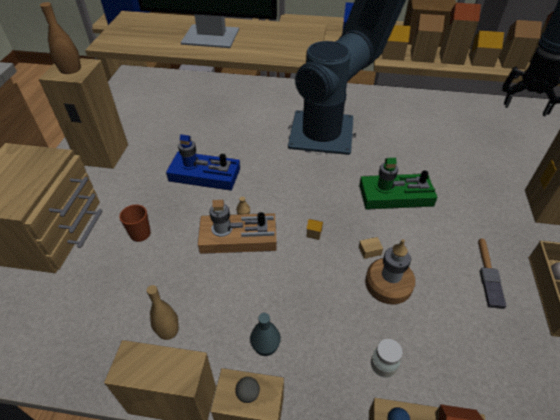

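The top view shows these candidates: the wooden rectangular mount at (343,184) with its house at (369,170) and black knob at (316,185), the round-based mount at (160,140), the green look-alike at (140,287) and the blue one at (420,291). I choose the wooden rectangular one. There is also a loose wooden finial at (345,225), close to its base.

```bash
cat > h.py <<'E'
from bench import env,effector,planner,telemetry,cams,ticket
import cv2,numpy as np
from scipy.spatial.transform import Rotation as R
def cast(n,px,z):
    c=cams.camera_info(n);K=np.array(c["intrinsics"]);T=np.array(c["world_from_camera"])
    o=np.atleast_2d(np.asarray(px,float)); d=np.c_[(o[:,0]-K[0,2])/K[0,0],-(o[:,1]-K[1,2])/K[1,1],-np.ones(len(o))]
    d=d@T[:3,:3].T; return T[:3,3]+d*((z-T[2,3])/d[:,2])[:,None]
E
python3 - <<'E'
from h import *
im=cv2.imread("pics/top0.png"); x0,y0,x1,y1=285,145,405,245
hsv=cv2.cvtColor(im,cv2.COLOR_BGR2HSV)
m=cv2.inRange(hsv,(5,70,90),(25,255,255)); 
mm=np.zeros_like(m); mm[y0:y1,x0:x1]=m[y0:y1,x0:x1]
cs,_=cv2.findContours(mm,cv2.RETR_EXTERNAL,cv2.CHAIN_APPROX_NONE)
c=max(cs,key=cv2.contourArea); h=cv2.convexHull(c)[:,0,:]
w=cast("top",h,40)[:,:2].astype(np.float32); r=cv2.minAreaRect(w); print("base rect",r, cv2.boxPoints(r))
k=cv2.inRange(hsv,(0,0,0),(180,255,45)); kk=np.zeros_like(k);kk[165:205,300:335]=k[165:205,300:335]
cs,_=cv2.findContours(kk,cv2.RETR_EXTERNAL,cv2.CHAIN_APPROX_NONE);c=max(cs,key=cv2.contourArea);print("knob px",cv2.minEnclosingCircle(c),cast("top",[cv2.minEnclosingCircle(c)[0]],80))
print("house",cast("top",[(370,170)],145)); print("finial",cast("top",[(345,225)],20))
cv2.imwrite("pics/crop0.png",cv2.resize(im[y0:y1,x0:x1],None,fx=6,fy=6,interpolation=cv2.INTER_CUBIC))
E
```

```text
base rect ((488.6264343261719, -178.46641540527344), (98.94994354248047, 200.7750244140625), 11.291549682617188) [[ 420.4531   -89.70932]
 [ 459.76517 -286.59805]
 [ 556.7998  -267.2235 ]
 [ 517.4877   -70.33478]]
knob px ((315.5, 184.5), 6.041623115539551) [[ 475.65561994 -117.28545012   80.        ]]
house [[ 492.021172   -215.73636836  145.        ]]
finial [[ 400.45996394 -184.04023461   20.        ]]
```

View pics/crop0.png

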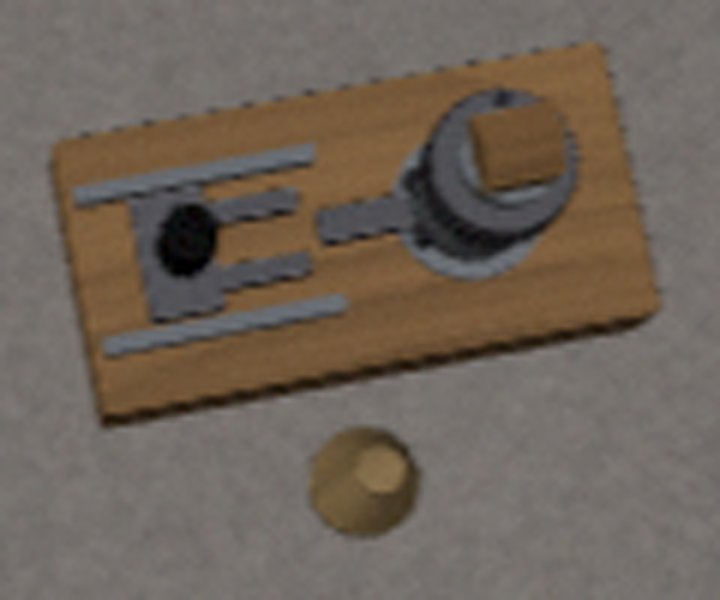

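The crop confirms the wooden mount. The house is at the right end, the knurled ring is under it, the arm points left between the fork prongs, and the black knob is at crop (188,240). The base rectangle measures 99 x 201 mm, which matches. That gives an origin near (496.5,-217.7), a yaw of about 11.3°, and a knob within 2.6 mm of its predicted place. Next is a wrist view from near, and an IK check of the ring grip.

```bash
cat >> h.py <<'E'
A=np.radians(11.29); X=np.array([np.cos(A),np.sin(A),0]); Y=np.array([-np.sin(A),np.cos(A),0]); O=np.array([496.5,-217.7,0])
def q(a):
    z=np.array([np.cos(a),np.sin(a),0]);y=np.array([0,0,-1.]);return R.from_matrix(np.c_[np.cross(y,z),y,z]).as_quat()
def P(x,y,z): return O+x*X+y*Y+np.array([0,0,z])
def st(m=""):
    s=telemetry.observe();print(m,"t%.1f"%s["t"],np.round(s["tcp_pos"],1),"F",np.round(s["wrist_force"],1),"M",np.round(s["moment"],2),"w%.1f"%s["width"],"j6 %.2f"%s["joint_pos"][5]);return s
def wcast(px,z):
    c=cams.camera_info("wrist");K=np.array(c["intrinsics"]);T=np.array(c["world_from_camera"])
    u=(np.atleast_2d(px)-K[:2,2])/K[0,0];r=np.linalg.norm(u,axis=1);s=np.sin(r)/np.maximum(r,1e-9)
    d=np.c_[u[:,0]*s,-u[:,1]*s,-np.cos(r)]@T[:3,:3].T;return T[:3,3]+d*((z-T[2,3])/d[:,2])[:,None]
E
python3 - <<'E'
from h import *
for d in range(-180,181,30):
    j=planner.ik(P(0,0,105),q(A+np.radians(d)));print(d,None if j is None else np.round(j,2))
for h in (0,np.pi):
    j=planner.ik(P(0,128,65),q(A+h));print(h,None if j is None else np.round(j,2))
env.movep(P(0,60,270),q(A))
st()
print(np.round(cams.camera_info("wrist")["world_from_camera"],2))
cv2.imwrite("pics/w1.png",cams.grab_frame("wrist"))
E
```

```text
-180 [-0.62  0.39  1.75 -0.    1.01  2.33]
-150 [-0.62  0.39  1.75 -0.    1.01  1.8 ]
-120 [-0.62  0.39  1.75 -0.    1.01  1.28]
-90 [-0.62  0.39  1.75 -0.    1.01  0.75]
-60 [-0.62  0.39  1.75 -0.    1.01  0.23]
-30 [-0.62  0.39  1.75 -0.    1.01 -0.29]
0 [-0.62  0.39  1.75 -0.    1.01 -0.82]
30 [-0.62  0.39  1.75 -0.    1.01 -1.34]
60 [-0.62  0.39  1.75 -0.    1.01 -1.86]
90 [-0.62  0.39  1.75 -0.    1.01 -2.39]
120 [-0.62  0.39  1.75 -0.    1.01 -2.91]
150 [-0.62  0.39  1.75 -0.    1.01  2.85]
180 [-0.62  0.39  1.75 -0.    1.01  2.33]
0 [-0.43  0.36  1.93 -0.    0.85 -0.62]
3.141592653589793 [-0.43  0.36  1.93 -0.    0.85  2.52]
 t2.8 [ 485.  -158.1  270. ] F [ 0.1 -0.1  0.4] M [ 0.    0.06 -0.04] w85.5 j6 -0.73
[[ 9.8000e-01 -1.9000e-01 -6.0000e-02  4.6924e+02]
 [ 2.0000e-01  9.3000e-01  3.0000e-01 -8.1560e+01]
 [ 0.0000e+00 -3.1000e-01  9.5000e-01  3.9157e+02]
 [ 0.0000e+00  0.0000e+00  0.0000e+00  1.0000e+00]]
```

View pics/w1.png

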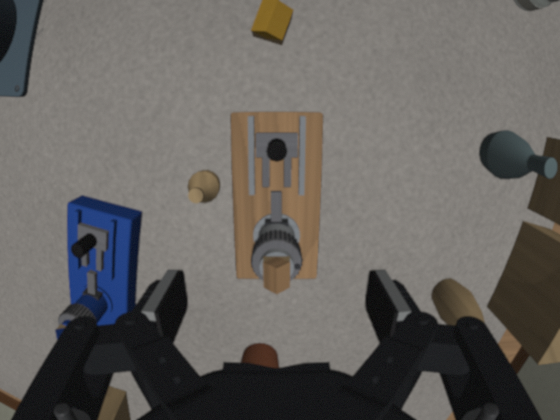

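The wrist view shows the mount upright: knob top at (277,149), house at (277,272), base far corners at (232,112) and (322,112), with the arm lined up with the fork. I'll check these against the mount frame, then push the latch.

Run:
```python
from h import *
for n,p,z in(("knobtop",(277,149),88),("cornL",(232,112),40),("cornR",(322,112),40),("arm tip",(276.5,192),56),("ring top far edge",(276,222),100),("house",(277,272),138)):
    w=wcast([p],z)[0]-O; print(n,np.round([w@X,w@Y],1))
effector.move_gripper(0,40)
env.movep(P(0,142,150),q(A)); env.movel(P(0,142,84)); st()
hit=env.movel(P(0,96,84),speed=25,contact_N=14); s=st(f"push {hit}"); print("finger y",(s["tcp_pos"]-O)@Y)
cv2.imwrite("pics/t2.png",cv2.resize(cams.grab_frame("top")[145:245,285:405],None,fx=5,fy=5,interpolation=cv2.INTER_CUBIC))
```

```text
knobtop [  1.2 102.8]
cornL [-46.9 137.8]
cornR [ 49.5 138.1]
arm tip [ 1. 53.]
ring top far edge [ 0.4 34.8]
house [1.4 1.5]
 t4.8 [469.9 -79.5  85.1] F [0.1 0.1 0.7] M [-0.    0.03  0.01] w-0.2 j6 -0.60
push True t6.5 [ 476.6 -119.9   83.7] F [0.1 0.5 0.1] M [ 0.05 -0.05  0.04] w0.1 j6 -0.67
finger y 99.82648607523694
```

The wrist check puts the origin about +1.2 mm in x and -1.8 mm in y from my first estimate. The push stopped where the inner stop should be. I'll correct the origin, back off, lift, and check the latch from above.

```bash
echo 'O=O+1.2*X-1.8*Y' >> h.py
python3 - <<'E'
from h import *
env.movel(P(0,125,84)); env.movel(P(0,125,190),speed=200)
effector.move_gripper(85)
env.movep(P(0,40,260),q(A)); st()
im=cams.grab_frame("wrist"); cv2.imwrite("pics/w2.png",cv2.resize(im[60:340,180:380],None,fx=2.1,fy=2.1,interpolation=cv2.INTER_CUBIC))
np.save("w2T.npy",cams.camera_info("wrist")["world_from_camera"])
E
```

```text
t8.8 [ 490.1 -180.4  260.1] F [ 0.2  0.4 -0.7] M [0.01 0.05 0.05] w84.4 j6 -0.76
```

View pics/w2.png

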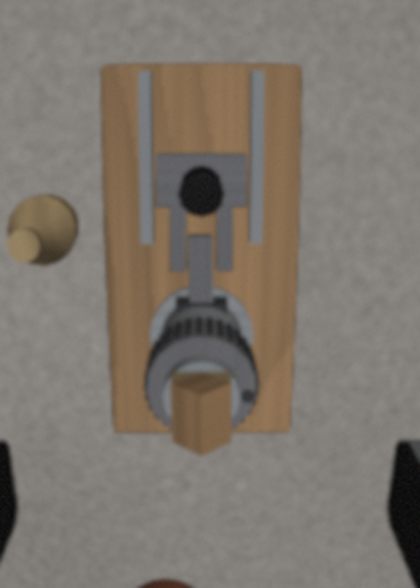

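The latch is in: knob at crop (201,188), with the prongs at (178,250) and (224,250) straddling the arm at (200,265). A dark index dot on the ring sits at (248,396). Next I grip the ring, gently at first to check the centring.

Run:
```python
from h import *
w=wcast([(275.7,148.6)],88)[0]-O; print("knob y",w@Y,w@X)
a=A+np.radians(35)
env.movep(P(0,0,185),q(a)); h=env.movel(P(0,0,105),speed=100,contact_N=15); s0=st(f"down {h}")
effector.move_gripper(30,20); st("grip20")
```

```text
knob y 84.63326506543717 -0.975782879322086
down False t10.5 [ 498.5 -219.5  105.6] F [-0.4  0.8 -0.4] M [ 0.    0.02 -0.  ] w84.8 j6 -1.43
grip20 t10.9 [ 498.2 -219.5  105.7] F [-1.8  0.1  4.8] M [-0.05  0.23  0.02] w49.7 j6 -1.43
```

Grip centred, width 49.7 and small forces. The eyeballed knob position (84.6) is a bit uncertain, so before turning I'll measure the latch travel from the saved images with masks.

Run:
```python
from h import *
K=np.array(cams.camera_info("wrist")["intrinsics"])
T2=np.load("w2T.npy")
T1=T2.copy(); T1[:3,3]=[469.24,-81.56,391.57]
def wc(px,z,T):
    u=(np.atleast_2d(px)-K[:2,2])/K[0,0];r=np.linalg.norm(u,axis=1);s=np.sin(r)/r
    d=np.c_[u[:,0]*s,-u[:,1]*s,-np.cos(r)]@T[:3,:3].T;return T[:3,3]+d*((z-T[2,3])/d[:,2])[:,None]
for n,T,f,sc,off,roi in(("w1",T1,"pics/w1.png",1,(0,0),(130,170,260,295)),("w2",T2,"pics/w2.png",2.1,(180,60),(150,225,165,235))):
    g=cv2.imread(f,0);m=np.zeros_like(g);y0,y1,x0,x1=roi;m[y0:y1,x0:x1]=(g[y0:y1,x0:x1]<45)*255
    cs,_=cv2.findContours(m,cv2.RETR_EXTERNAL,cv2.CHAIN_APPROX_NONE);c=max(cs,key=cv2.contourArea)[:,0,:].astype(float)
    c=(c+.5)/sc-.5+np.array(off); 
    # outer (upper, towards +y) and inner extreme of the knob silhouette
    top=c[c[:,1].argmin()];bot=c[c[:,1].argmax()]
    cen=(c.min(0)+c.max(0))/2
    print(n,"ext",top,bot,[np.round((wc([p],z,T)[0]-O)@Y,1) for p,z in((top,90),(bot,90),(top,54),(bot,54),(cen,90))],"wid",c[:,0].max()-c[:,0].min())
```

```text
w1 ext [274. 139.] [275. 160.] [np.float64(114.6), np.float64(94.8), np.float64(111.5), np.float64(89.4), np.float64(104.8)] wid 18.0
w2 ext [275.45238095 139.26190476] [275.45238095 161.64285714] [np.float64(93.3), np.float64(73.0), np.float64(90.2), np.float64(67.3), np.float64(83.2)] wid 19.52380952380952
```

The measured travel is 21.6 mm, past the 17 mm threshold but about 3 mm short of fully in. There is time to finish the push properly before turning.

Run:
```python
from h import *
effector.move_gripper(85); env.movel(P(0,0,190),speed=200)
effector.move_gripper(0,40)
env.movep(P(0,118,150),q(A)); env.movel(P(0,118,84),speed=120)
hit=env.movel(P(0,95,84),speed=20,contact_N=25); s=st(f"push {hit}"); print("finger y",(s["tcp_pos"]-O)@Y)
env.movel(P(0,118,84),speed=120); env.movel(P(0,118,180),speed=200)
effector.move_gripper(85)
env.movep(P(0,40,260),q(A)); st()
im=cams.grab_frame("wrist"); c=im[60:340,180:380]; c=cv2.resize(c,None,fx=2.1,fy=2.1,interpolation=cv2.INTER_CUBIC);cv2.imwrite("pics/w3.png",c)
g=cv2.cvtColor(c,cv2.COLOR_BGR2GRAY);m=np.zeros_like(g);m[150:235,165:235]=(g[150:235,165:235]<45)*255
cs,_=cv2.findContours(m,cv2.RETR_EXTERNAL,cv2.CHAIN_APPROX_NONE);k=max(cs,key=cv2.contourArea)[:,0,:].astype(float)
k=(k+.5)/2.1-.5+np.array((180,60)); cen=(k.min(0)+k.max(0))/2; print("knob y",(wcast([cen],90)[0]-O)@Y,cen)
```

```text
push True t15.2 [ 477.8 -119.7   83.7] F [0.7 3.2 2.3] M [ 0.4  -0.06  0.  ] w-0.5 j6 -0.68
finger y 101.5366474534079
 t17.4 [ 490.1 -180.3  260.2] F [-1.   0.1 -1.6] M [ 0.03  0.05 -0.01] w85.0 j6 -0.76
knob y 83.17227092759636 [275.21428571 150.45238095]
```

View pics/w3.png

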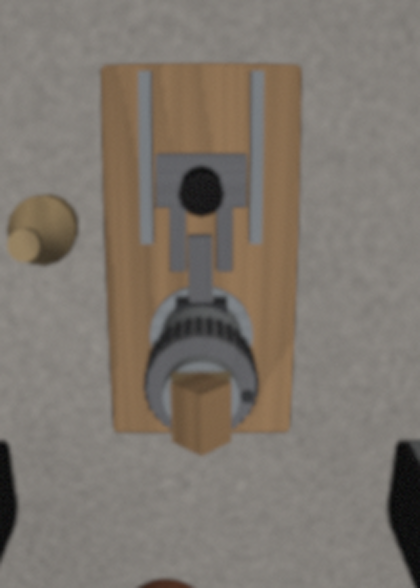

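The latch did not move under 25 N, so it is at its hard stop and the remaining difference is measurement bias. The arm sits in the fork as before. Now I turn the ring.

Run:
```python
from h import *
d0=35
env.movep(P(0,0,185),q(A+np.radians(d0))); env.movel(P(0,0,105),speed=120)
effector.move_gripper(30,20); st("g20"); effector.move_gripper(30,60); st("g60")
for d in range(d0-10,d0-66,-5):
    env.movel(P(0,0,105),q(A+np.radians(d)),speed=60); s=st(str(d))
    if abs(s["moment"][2])>1.5 or np.linalg.norm(s["wrist_force"])>60: break
```

```text
g20 t19.4 [ 498.3 -219.6  105.8] F [-1.1 -0.5  5.8] M [-0.    0.27  0.  ] w49.3 j6 -1.43
g60 t19.6 [ 498.3 -219.6  106. ] F [-2.3  0.6  7.7] M [0.07 0.39 0.02] w48.4 j6 -1.43
25 t19.9 [ 498.2 -219.7  106.1] F [-2.2  0.1  7.3] M [-0.08  0.47 -0.06] w48.4 j6 -1.25
20 t20.2 [ 498.1 -219.8  106.1] F [-3.1 -0.9  6.5] M [-0.12  0.53 -0.04] w48.6 j6 -1.17
15 t20.4 [ 498.  -219.8  106.1] F [-3.4 -0.9  7.4] M [-0.11  0.64 -0.07] w48.4 j6 -1.08
10 t20.7 [ 497.9 -219.9  106.1] F [-3.7 -1.6  8.4] M [-0.19  0.67 -0.05] w48.8 j6 -0.99
5 t20.9 [ 497.8 -219.9  106. ] F [-3.8 -1.   8.3] M [-0.18  0.7  -0.05] w48.1 j6 -0.90
0 t21.2 [ 497.7 -219.9  106.1] F [-4.1 -1.1  8.5] M [-0.19  0.8  -0.07] w48.5 j6 -0.82
-5 t21.4 [ 497.6 -219.9  106. ] F [-5.  -1.7  8.8] M [-0.24  0.78 -0.03] w48.5 j6 -0.73
-10 t21.7 [ 497.5 -219.9  106.1] F [-4.9 -1.   9.7] M [-0.23  0.89 -0.04] w48.4 j6 -0.64
-15 t21.9 [ 497.4 -219.9  106. ] F [-5.6 -1.6  8.8] M [-0.19  0.93 -0.04] w48.5 j6 -0.55
-20 t22.2 [ 497.1 -219.9  106.1] F [-7.3 -2.2  9.3] M [-0.22  0.97  1.15] w48.6 j6 -0.47
-25 t22.4 [ 496.9 -220.2  106. ] F [-7.3 -3.7  8.6] M [-0.41  1.14  1.54] w48.5 j6 -0.38
```

The moment stayed low, then rose to 1.5 N m after about 55° (0.96 rad), which is consistent with the stop. I'll release and look.

Run:
```python
from h import *
effector.move_gripper(85); env.movel(P(0,0,190),speed=150)
env.movep(P(0,40,260),q(A)); st()
im=cams.grab_frame("wrist"); cv2.imwrite("pics/w4.png",cv2.resize(im[60:340,180:380],None,fx=2.1,fy=2.1,interpolation=cv2.INTER_CUBIC))
```

```text
t24.1 [ 490.  -179.6  259.4] F [ 0.9 -0.  -0.9] M [ 0.06 -0.03 -0.  ] w85.2 j6 -0.76
```

View pics/w4.png

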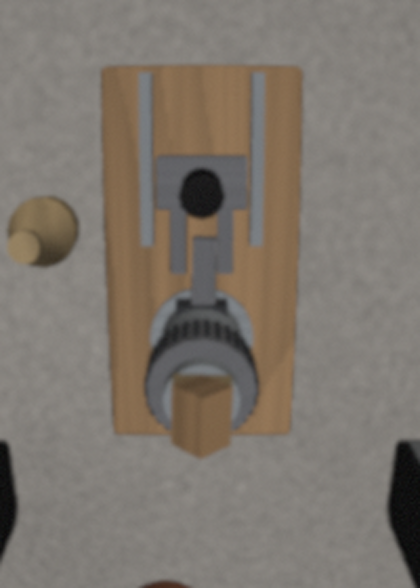

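The arm at (204,265) now rests against the right prong, which is just the play. The house still faces the same way, the knob is unmoved at (202,190), and the ring's dot has turned clockwise out of view behind the house. The gripper is clear of everything.

```bash
python3 -c "
from h import *
ticket.job_done(); st()"
```

```text
the job is handed in; nothing more can be done
the job is handed in; nothing more can be done
```

The latch is in, the ring is turned clockwise to its stop, and I handed the job in at about 24 s of the 43 s allowed; no verdict was reported.

- **Latch:** I pushed it by its knob with closed fingers. A second push at 25 N moved it no further, so I took that as the inner stop. The camera measured only about 21.6 mm of travel instead of 25, which I put down to measurement bias. It is well past the 17 mm needed.
- **Ring:** I gripped it at 60 N and turned it about 55–60° clockwise. The moment then jumped from about 0.05 to 1.5 N m, which I read as the stop. While it was turning, the moment read below the stated 0.25 N m, but I only sampled it between steps.
- **Last picture:** The fork still holds the arm, which rests against one prong within its play. The house direction and knob position are unchanged, and the gripper is open and clear. The ring's index dot was hidden behind the house, so I could not confirm the final ring angle by eye.

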